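# Release the mandarins, fill and label the serving pan

## Robot

A 7-joint arm with a two-finger parallel gripper is mounted at the origin on the work surface. World frame = base frame: x ahead of the robot, y to its left, z up, the work surface at z = 0. Lengths are in m, angles in rad, forces in N, time in s.
With the tool pointing down it reaches from about 0.35 to 0.9 m from the base axis. Payload 8.1 kg.
Tool frame: the origin (TCP) lies at the very end of the fingers, on their centre line; the grasp point (between the pads) lies 19 mm behind it; z points along the fingers, y is the line along which they close (so a half turn about z gives the same grasp; the last joint's range is limited). The gripper opens to 92 mm and grips with 3 to 60 N. Pads are 19 mm wide; open, the fingers measure 130 mm over their backs; the gripper's body (75 mm by 190 mm) begins 47 mm behind the grasp point.
Start: joints at [-1.364, 0.434, 0.025, 1.573, -0.012, 1.134, -0.075], TCP at [0.191, 0.595, 0.227] pointing down, gripper open.
Joint ranges: [-2.62, 2.62], [-0.44, 2.09], [-1.27, 1.32], [0.08, 2.57], [-1.32, 4.46], [0.12, 2], [-2.74, 2.74]. Speed limits (rad/s): [2.22, 2.22, 3.01, 3.01, 3.14, 3.14, 3.14].

## Interface

Orientations are given as a rotation vector (axis times angle).
In Python, from station import r, vision, search_frame gives the robot as it stands. Calls block until the motion is done:
- r.move_pose(position, orientation): joint-space move of the TCP to a pose.
- r.servo_line(position, velocity=0.15, frame=None, f_stop=None): straight line of the TCP; frame=None keeps the orientation; velocity is the mean speed in m/s. With f_stop (N) it stops when the force on the tool has changed by that much, and returns True; else False.
- r.goto_joints(angles): joint-space move.
- r.set_gripper(opening): finger opening in m; the grip force is fixed at half the most; returns when the fingers have stopped.
- r.dwell(seconds).
- r.solve_ik(position, orientation): joint angles nearest the present ones, or None.
- r.sense(): the state.
- vision.snapshot(name): name is "scene" or "top"; returns (picture, depth): 384x512x3 uint8, red, green, blue; 384x512 float32, m along the optical axis (not along the pixel's ray), 0 where there is no reading.
- vision.camera_info(name): a dict with "K" (3x3 intrinsics, pixels), "k1" (the pictures are not rectified: a ray, as slopes to the right and down, at radius r is drawn at 1 + k1 r^2 times it, then the intrinsics apply), "eye" and "attitude" of the camera in the world. Camera axes: x right, y down, z forward; pixel columns grow to the right and rows downward; lengths in m; the calibration is good to about 2 mm. A picture is of the moment at which its call begins. camera_info takes no time and is no camera call.
A pose or a line that the arm cannot do raises r.IKError and nothing moves.
- r.hand_in(): hands the job in; it is judged then, once.
Trained networks look in the newest picture that a camera, given by its name, has taken for a name from the list of things; names that differ only in an ending like _2 or _b are one class to them, and where a whole thing is asked for, a point or a joint stands for the part that bears it (a point fixed in the world has none). Each returns a list of dicts, best first, with "conf" (0 to 1); they miss things now and then, are a little off and sometimes report something else, mostly with a low value. They report only what shows in the picture. A call takes as long as a camera call.
- search_frame(camera, name): "bbox" ([left, top, right, bottom] in pixels, round what is visible of it).
The state is a dict: "clock": time; "joint_pos": joint angles; "qd": joint speeds; "tau": joint torques, N m; "eef_pos": TCP position; "tool_rot": TCP orientation; "force": force on the tool from outside, world axes, zero at the start; "wrist_torque": the same for the moment, N m; "grip_width": finger opening in m; "gripper_force": force on a finger pad.
Only numpy, scipy, OpenCV 4.12 (cv2) and the standard library are available. Lean on these libraries where they do the work, as an engineer would, in place of code of your own. Each camera call takes 0.05 s, during which the arm holds its last target. There are 200 camera calls.

## Task

Tilt the joystick towards the arrow on its box and hold it there until every mandarin has rolled down past the white bar to the front lip of the sloping tray, then let the stick spring back upright. Put all those mandarins into the low empty steel pan beside the tray, and clip the white label clip over either short end wall of that pan, somewhere near the middle of that wall, pushed fully down and biting on the wall. The clip may go on at any time; leave everything else on the counter where it is.

Things in the scene. Friction and masses are not known exactly. Their poses are not given: they have to be found in the camera images.
- feeder: Fixed tray of five lanes side by side along its y, 66 mm apart (y=-132 to +132 mm), sloping down 9 degrees to its -x. Origin on the counter under the white bar. Floor 70 mm high at x=0; lane ridges 12 mm, front lip 14 mm high. Released mandarins rest on the lip, centres near x=-84, z=87 mm: grip them along x. Posts at both ends, 125 mm high at x=+75 mm.
- barrier (a joint): White release bar across all lanes at the feeder's x=0, 30 mm above their floor: 0 down, lifts to about 1 rad; a mandarin passes under it above about 0.55. The joystick alone drives it (2.2 times the stick's tilt); it comes down when the stick is let go.
- stick_box: Joystick box, fixed, black, 120 mm (x) by 130 mm (y) by 45 mm high, origin under its centre. A raised white arrow on its top, beside the stick, points to the box's own +y: the direction in which the stick lifts the bar.
- stick_knob (a point): Centre of the stick's black ball knob, 34 mm in diameter. The stick pivots 40 mm above the counter over the box's centre; upright, the knob's centre is 135 mm above the counter, 95 mm above the pivot.
- stick (a joint): Tilt of the stick towards the arrow (box +y), rad: 0 upright, up to 0.45 (a stop blocks it the other way); spring 0.6 N m/rad (about 3 N at the knob at full tilt). The bar lets fruit through above about 0.3.
- stick_cross (a joint): Tilt of the stick towards the box's own +x, rad, -0.45 to 0.45, same spring; it drives nothing.
- pan: Low steel pan, fixed, open on top: 270 mm (x) by 140 mm (y) by 55 mm high outside, walls and floor 5 mm thick without a rim flange; origin under its centre. Its short end walls have their outer faces at x=-135 and x=+135 mm, each 140 mm long.
- clip_grip (a point): Pinch point of the loose clip, 72 mm above its underside, between its 2 upright ears. x across jaws, y along, z up. From here: fixed ear's outer face at x=-18 mm, sprung ear at +x; 60 mm over the ears' tops when closed, 36 and parallel when squeezed (6 N). Ears 40 mm wide, top 23 mm above here. Fixed label jaw 44 mm thick, 80 wide, 34 high, inner face at x=+8. Starts standing, jaws down; 140 g.
- clip_bite (a point): Point of the clip on the fixed jaw's inner face, 18 mm above its underside, mid-width. A wall in the jaws lies against this face on its +x side; the wall's top edge meets a bridge 34 mm above the underside when pushed fully down.
- clip_jaw (a joint): Opening of the clip's sprung jaw, rad: 0 closed, 0.45 fully squeezed (the jaw tip then stands 18 mm from the fixed jaw's inner face). Closed on the 5 mm pan wall it reads about 0.1 to 0.15.
- mandarin1_center (a point): Centre of a mandarin, a 60 mm ball of 90 g, starting in a lane of the tray behind the bar; may be absent.
- mandarin2_center (a point): Centre of a mandarin, a 60 mm ball of 90 g, starting in a lane of the tray behind the bar; may be absent.
- mandarin3_center (a point): Centre of a mandarin, a 60 mm ball of 90 g, starting in a lane of the tray behind the bar; may be absent.
- mandarin4_center (a point): Centre of a mandarin, a 60 mm ball of 90 g, starting in a lane of the tray behind the bar; may be absent.
- mandarin5_center (a point): Centre of a mandarin, a 60 mm ball of 90 g, starting in a lane of the tray behind the bar; may be absent.
- bowl: Bystander, to be left alone: white ceramic bowl, 130 mm across.
- syrup: Bystander, to be left alone: amber syrup bottle, 170 mm tall.
- ladle: Bystander, to be left alone: spoon with red handle, 220 mm.
- cup: Bystander, to be left alone: paper cup, 80 mm across, 100 mm tall.
- jar: Bystander, to be left alone: glass jar, 74 mm across, 90 mm tall.
- tin: Bystander, to be left alone: tin, 70 mm across, 80 mm tall.
- spatula: Bystander, to be left alone: spatula lying on the counter.

How it is judged:
By the outcome, as a careful person would: the job done as asked, in the order asked, and still so for the second after the job is handed in, with the robot touching nothing.
Of mandarin1, mandarin2, mandarin3, mandarin4, mandarin5 only 4 to 5 are there at a start; the rules pass over those that are not, and their reading is None.
At some moment in a run one of clip may be knocked a few centimetres aside while the robot is not near it.
It also fails if it takes over 192 s, if anything falls off the work surface, if the arm or the gripper's body presses on something with over 40 N, if the wrist force passes 120 N, or if a joint passes its speed limit or range.

## Working session

There is one attempt and no reset: what is moved stays moved. The work goes in short steps, each a Python script; the robot and the scene stay as the last script left them, time stands still between calls to the robot, and variables do not carry over. Pictures are saved under pics/ and viewed, at most 14 in all, crops included, and the job is handed in when it is done.

```bash
mkdir -p pics; ls; cat > h.py <<'E'
import numpy as np, cv2
from scipy.spatial.transform import Rotation as R
from station import r, vision, search_frame
def snap(n,f=None):
    p,d=vision.snapshot(n)
    if f: cv2.imwrite('pics/'+f,p[:,:,::-1])
    return p,d
def cam(n):
    c=vision.camera_info(n); A=np.array(c['attitude'],float)
    if A.shape!=(3,3): A=R.from_rotvec(A).as_matrix() if A.size==3 else R.from_quat(A).as_matrix()
    return np.array(c['K']),c['k1'],np.array(c['eye']),A
def rays(n,uv):
    K,k1,e,A=cam(n); uv=np.atleast_2d(uv).astype(float)
    s=cv2.undistortPoints(uv.reshape(-1,1,2),K,np.array([k1,0,0,0,0.]))[:,0]
    return e,np.c_[s,np.ones(len(s))]@A.T
def at_z(n,uv,z):
    e,d=rays(n,uv); return e+d*((z-e[2])/d[:,2])[:,None]
def cloud(n,d):
    v,u=np.mgrid[:d.shape[0],:d.shape[1]]
    e,q=rays(n,np.c_[u.ravel(),v.ravel()]); P=e+q*d.ravel()[:,None]; P[d.ravel()==0]=np.nan
    return P.reshape(d.shape+(3,))
def down(yaw): # tool pointing down, tool y axis at angle yaw from world x
    y=np.array([np.cos(yaw),np.sin(yaw),0]); z=np.array([0,0,-1.]); x=np.cross(y,z)
    return R.from_matrix(np.c_[x,y,z]).as_rotvec()
E
python3 - <<'E'
from h import *
np.set_printoptions(precision=3,suppress=True)
for n in('scene','top'):
    p,d=snap(n,n+'0.png'); print(n,vision.camera_info(n)); P=cloud(n,d)
    np.save(n+'P.npy',P)
    for t in 'feeder stick_box stick_knob pan clip_grip mandarin1_center bowl syrup ladle cup jar tin spatula'.split():
        for o in search_frame(n,t)[:6]:
            b=np.array(o['bbox']);c=(b[:2]+b[2:])/2;i=c.astype(int)
            print(t,b.round(),round(o['conf'],2),P[min(i[1],383),min(i[0],511)])
s=r.sense();print(s['clock'],s['eef_pos'],s['tool_rot'])
E
```

```text
pics
scene {'K': array([[467.653,   0.   , 256.32 ],
       [  0.   , 467.653, 189.752],
       [  0.   ,   0.   ,   1.   ]]), 'k1': -0.18550005470305606, 'eye': array([1.246, 0.592, 1.405]), 'attitude': array([-1.161, -2.495,  0.816])}
feeder [183. 187. 310. 291.] 0.65 [0.667 0.074 0.081]
stick_box [258. 171. 307. 219.] 0.83 [0.434 0.043 0.059]
stick_box [250. 233. 270. 248.] 0.63 [0.664 0.131 0.134]
stick_knob [281. 174. 283. 190.] 0.49 [0.427 0.034 0.114]
stick_knob [222. 210. 237. 227.] 0.2 [0.667 0.003 0.136]
pan [159. 141. 232. 213.] 0.81 [ 0.548 -0.286  0.002]
pan [282. 174. 288. 190.] 0.72 [0.42  0.037 0.11 ]
clip_grip [341. 227. 365. 254.] 0.68 [0.421 0.34  0.045]
mandarin1_center [263. 245. 281. 261.] 0.75 [0.675 0.188 0.131]
bowl [146. 131. 180. 160.] 0.67 [ 0.528 -0.491  0.016]
syrup [141. 147. 162. 184.] 0.59 [ 0.67  -0.375  0.112]
ladle [176. 129. 226. 134.] 0.47 [ 0.363 -0.434  0.002]
ladle [205. 199. 225. 216.] 0.22 [ 0.661 -0.066  0.128]
cup [328. 189. 349. 220.] 0.6 [0.313 0.209 0.017]
jar [243. 147. 264. 177.] 0.72 [ 0.395 -0.125  0.071]
jar [256. 172. 307. 219.] 0
[... 868 characters left out ...]
center [171. 133. 190. 150.] 0.7 [0.663 0.182 0.132]
bowl [366. 153. 408. 196.] 0.79 [ 0.564 -0.477  0.004]
bowl [259. 136. 280. 154.] 0.44 [ 0.643 -0.082  0.139]
syrup [353. 130. 386. 154.] 0.59 [ 0.653 -0.387  0.118]
ladle [352. 206. 396. 260.] 0.7 [ 0.371 -0.42   0.021]
ladle [122. 208. 152. 234.] 0.33 [0.433 0.341 0.042]
cup [159. 237. 190. 262.] 0.97 [0.337 0.229 0.005]
jar [278. 226. 305. 250.] 0.72 [ 0.369 -0.142  0.093]
jar [166. 112. 287. 158.] 0.42 [0.679 0.045 0.125]
spatula [ 93. 227. 148. 304.] 0.75 [0.29  0.403 0.012]
spatula [368. 154. 408. 195.] 0.44 [ 0.565 -0.482  0.001]
spatula [276. 226. 303. 248.] 0.28 [ 0.37  -0.136  0.092]
1.4 [0.191 0.595 0.227] [-0.485 -3.104 -0.   ]
```

```bash
python3 - <<'E'
import cv2
a=cv2.imread('pics/top0.png')[90:310,80:420];cv2.imwrite('pics/t1.png',cv2.resize(a,None,fx=2.35,fy=2.35,interpolation=cv2.INTER_CUBIC))
a=cv2.imread('pics/scene0.png')[120:310,130:410];cv2.imwrite('pics/s1.png',cv2.resize(a,None,fx=2.8,fy=2.8,interpolation=cv2.INTER_CUBIC))
E
```

```text
(no output)
```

View pics/t1.png

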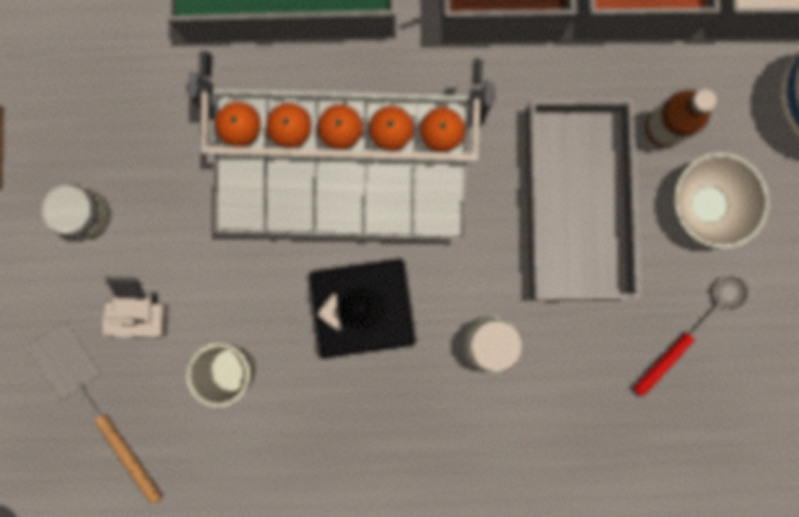

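View pics/s1.png

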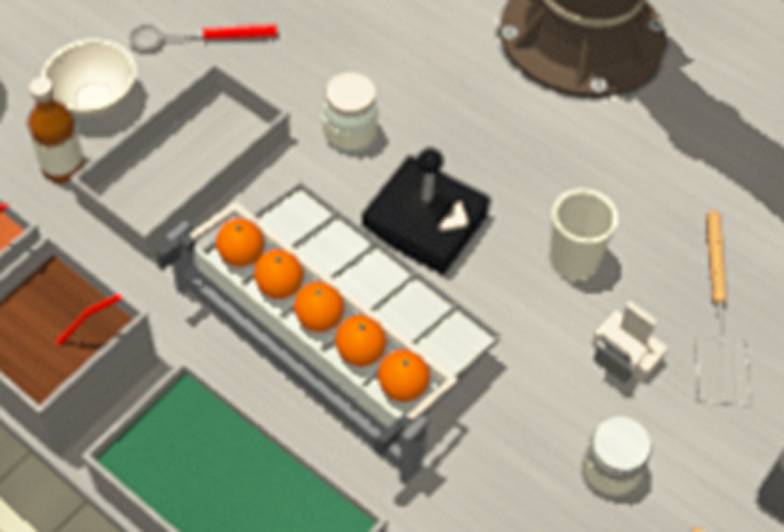

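The top view shows 5 mandarins behind the bar. The arrow on the joystick box, at crop px (328,312), points to image left, about world +y. The pan is empty and to the right. The clip stands near crop px (133,310). Next I'll measure the poses from the clouds.

```bash
python3 - <<'E'
from h import *
np.set_printoptions(precision=4,suppress=True)
Q={n:np.load(n+'P.npy').reshape(-1,3) for n in('scene','top')}
C={n:cv2.imread(f'pics/{n}0.png').reshape(-1,3).astype(int) for n in Q}
def rect(t,x0,x1,y0,y1,z0,z1):
    for n in Q:
        P=Q[n];m=(P[:,0]>x0)&(P[:,0]<x1)&(P[:,1]>y0)&(P[:,1]<y1)&(P[:,2]>z0)&(P[:,2]<z1);p=P[m]
        if len(p)<5: print(t,n,len(p));continue
        b=cv2.minAreaRect(p[:,:2].astype(np.float32));print(t,n,len(p),np.array(b[0]),np.array(b[1]),b[2],'zmed',np.median(p[:,2]))
rect('box',.33,.5,-.06,.13,.035,.055)
rect('knob',.33,.5,-.06,.13,.115,.16)
rect('panrim',.4,.72,-.38,-.18,.045,.065)
rect('clip all',.35,.5,.27,.42,.02,.12)
rect('clip low',.35,.5,.27,.42,.02,.045)
rect('clip top',.35,.5,.27,.42,.075,.12)
rect('clip label',.35,.5,.27,.42,.028,.040)
for n in Q:
    P=Q[n];c=C[n];m=(c[:,2]>150)&(c[:,1]<130)&(c[:,0]<60)&(P[:,0]>.6)&(P[:,0]<.75)&(abs(P[:,1]-.05)<.2)&(P[:,2]>.085)
    p=P[m]; print('mand',n,len(p),p.min(0),p.max(0))
    # ball fits
    from scipy.optimize import least_squares
    for y in np.arange(-.083,.2,.066):
        q=p[abs(p[:,1]-y)<.03]
        f=least_squares(lambda c:np.linalg.norm(q-c,axis=1)-.03,[.66,y,.105],loss='soft_l1',f_scale=.003);print(f.x,len(q))
# box corners, top
co=np.array([(308,272),(404,259),(415,342),(321,357)])/2.35+[80,90]
print(at_z('top',co,.045))
print('pan',at_z('top',np.array([(530,103),(631,103),(637,297),(522,299)])/2.35+[80,90],.055))
print('bar',at_z('top',np.array([(202,153),(478,158)])/2.35+[80,90],.105))
print('lip',at_z('top',np.array([(213,236),(449,240)])/2.35+[80,90],.07))
# clip point list
for n in Q:
    P=Q[n];m=(abs(P[:,0]-.43)<.06)&(abs(P[:,1]-.34)<.06)&(P[:,2]>.015)
    I=np.flatnonzero(m);print(n);
    for i in I[:: (2 if n=='top' else 3)]: print(i//512,i%512,P[i],C[n][i])
E
```

```text
box scene 869 [0.4242 0.0344] [0.1256 0.1319] 8.120436668395996 zmed 0.04671060766655066
box top 1397 [0.4234 0.0305] [0.1198 0.1298] 6.655343055725098 zmed 0.045196129674037744
knob scene 77 [0.4222 0.0344] [0.0331 0.0315] 40.553524017333984 zmed 0.1466748750864899
knob top 108 [0.4234 0.0299] [0.0311 0.0323] 61.54920959472656 zmed 0.14650780390507046
panrim scene 580 [ 0.561  -0.2863] [0.1818 0.2742] 88.99485778808594 zmed 0.05408425016822305
panrim top 558 [ 0.5628 -0.2907] [0.1759 0.271 ] 89.30287170410156 zmed 0.05475566721969116
clip all scene 426 [0.4302 0.3437] [0.0802 0.0804] 84.15562438964844 zmed 0.04415706447134915
clip all top 526 [0.4306 0.3433] [0.0798 0.0777] 88.3111343383789 zmed 0.04071350430978182
clip low scene 230 [0.423  0.3443] [0.0802 0.0661] 83.70625305175781 zmed 0.03664861017919241
clip low top 354 [0.4221 0.3435] [0.0798 0.0608] 88.3168716430664 zmed 0.03557232939678978
clip top scene 92 [0.4407 0.3456] [0.0411 0.0613] 86.64219665527344 zmed 0.0908561053368423
clip top top 95 [0.4405 0.3406] [0.043  0.0577] 88.3111343383789 zmed 0.09055151423993157
clip la
[... 18816 characters left out ...]
816 0.0345] [135 148 163]
232 126 [0.3957 0.3771 0.0287] [140 153 167]
232 128 [0.3956 0.3686 0.0349] [147 160 173]
232 130 [0.3955 0.3626 0.0336] [159 171 186]
232 132 [0.3954 0.3555 0.0357] [161 175 188]
232 134 [0.3951 0.3503 0.032 ] [155 171 188]
232 136 [0.3951 0.3427 0.0358] [144 160 177]
232 138 [0.3948 0.3385 0.0286] [146 164 179]
232 140 [0.3947 0.3308 0.0328] [144 162 179]
232 142 [0.3946 0.3244 0.0327] [148 167 183]
232 144 [0.3944 0.3181 0.0324] [153 170 187]
232 146 [0.3944 0.3106 0.0363] [147 164 180]
232 148 [0.394  0.3067 0.0275] [113 126 138]
233 143 [0.3913 0.322  0.0302] [126 139 152]
233 145 [0.3912 0.315  0.032 ] [126 141 151]
233 147 [0.3908 0.3114 0.0221] [118 129 139]
```

```bash
python3 - <<'E'
from h import *
np.set_printoptions(precision=4,suppress=True)
a=cv2.imread('pics/top0.png')[190:255,200:265];b=cv2.imread('pics/scene0.png')[165:230,250:315]
cv2.imwrite('pics/arrow.png',np.hstack([cv2.resize(x,(400,400),interpolation=cv2.INTER_CUBIC) for x in(a,b)]))
for n in('scene','top'):
    P=np.load(n+'P.npy').reshape(-1,3)
    m=(P[:,0]>.41)&(P[:,0]<.6)&(P[:,1]>-.38)&(P[:,1]<-.19)&(P[:,2]>.047)&(P[:,2]<.062)
    p=P[m];
    for t,q in(('near end',p[(p[:,1]>-.33)&(p[:,1]<-.24)]),('+y wall',p[(p[:,1]>-.25)&(p[:,0]>.45)]),('-y wall',p[(p[:,1]<-.32)&(p[:,0]>.45)])):
        print(n,t,len(q),q.min(0),np.median(q,0),q.max(0))
    b=cv2.minAreaRect(p[:,:2].astype(np.float32));print(b)
E
```

```text
scene near end 48 [ 0.4244 -0.3279  0.0473] [ 0.4288 -0.2889  0.0549] [ 0.4335 -0.2444  0.0616]
scene +y wall 94 [ 0.4509 -0.206   0.0473] [ 0.5239 -0.2007  0.0545] [ 0.5972 -0.1947  0.0618]
scene -y wall 93 [ 0.4518 -0.3448  0.0473] [ 0.5249 -0.3362  0.054 ] [ 0.5982 -0.3305  0.0618]
((0.5110371112823486, -0.2697375416755676), (0.17389579117298126, 0.15007664263248444), 0.14504574239253998)
top near end 42 [ 0.428  -0.3283  0.0509] [ 0.4299 -0.2953  0.0549] [ 0.4324 -0.243   0.0616]
top +y wall 95 [ 0.4502 -0.2086  0.0475] [ 0.5258 -0.205   0.0553] [ 0.5994 -0.2023  0.0595]
top -y wall 109 [ 0.4528 -0.3415  0.047 ] [ 0.5256 -0.3373  0.0544] [ 0.6    -0.3337  0.0612]
((0.5141929984092712, -0.271592378616333), (0.13936617970466614, 0.17227812111377716), 89.70055389404297)
```

View pics/arrow.png

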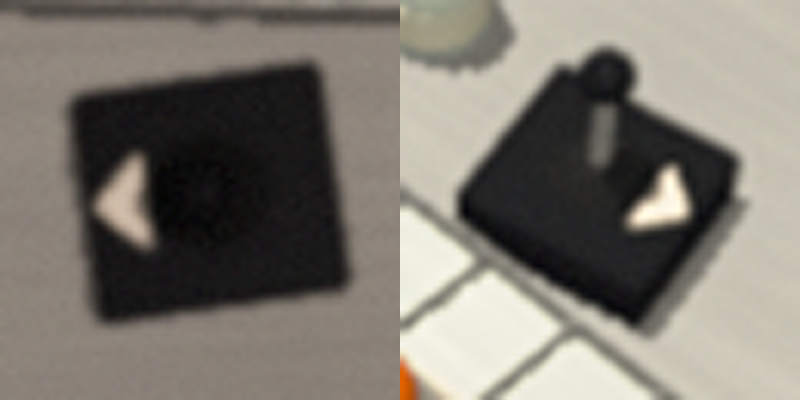

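The arrow's tip points left in the top view, so the stick goes towards world +y (box yaw about 6.6°). The pan's near end wall is at x≈0.4275 with its middle at y≈-0.271. Next I'll push the knob.

```bash
cat >> h.py <<'E'
def mands(n='scene',P=None,p=None):
    """orange balls: list of fitted centres"""
    from scipy.optimize import least_squares
    if p is None: p,d=snap(n); P=cloud(n,d)
    c=p.astype(int); m=((c[...,0]>140)&(c[...,1]<135)&(c[...,1]>40)&(c[...,2]<70)&(c[...,0]-c[...,2]>110)&(P[...,2]>.02)&(P[...,0]<.76)).astype(np.uint8)
    P=P.reshape(-1,3)[m.ravel()>0]; out=[]; rng=np.random.default_rng(0)
    P=P[~np.isnan(P).any(1)]
    while len(P)>25:
        t=P[P[:,2].argmax()]; 
        q=P[np.linalg.norm(P[:,:2]-t[:2],axis=1)<.034]
        f=least_squares(lambda c:np.linalg.norm(q-c,axis=1)-.03,t-[0,0,.03],loss='soft_l1',f_scale=.003).x
        k=np.linalg.norm(P-f,axis=1)<.038
        if k.sum()<10: P=P[np.linalg.norm(P-t,axis=1)>.01]; continue
        if k.sum()>30: out.append(np.r_[f,k.sum()])
        P=P[~k]
    return np.array(out)
E
python3 - <<'E'
from h import *
np.set_printoptions(precision=3,suppress=True)
psi=np.deg2rad(6.6); ex=np.array([np.cos(psi),np.sin(psi),0]); ey=np.array([-np.sin(psi),np.cos(psi),0])
K=np.array([.4235,.0315,0])
o=down(psi); r.set_gripper(0)
r.move_pose(K-.06*ey+[0,0,.25],o)
r.servo_line(K-.06*ey+[0,0,.115])
r.servo_line(K-.03*ey+[0,0,.115],.06)
print(r.sense()['force'])
r.servo_line(K+.0115*ey+[0,0,.113],.04)
print(r.sense()['force'],r.sense()['clock'])
r.dwell(1.5)
s=r.sense();print(s['force'],s['eef_pos'],s['clock'])
p,d=snap('scene','push.png');P=cloud('scene',d);print(mands('scene',P,p))
for i in range(3):
    r.dwell(.5);print(mands())
E
```

```text
[-0.691 -0.809  0.185]
[ 0.381 -2.705 -1.907] 8.1083
[ 0.766 -2.658 -2.129] [0.422 0.043 0.113] 9.6083
[[  0.661  -0.403   0.108  54.   ]
 [  0.546   0.126   0.089 209.   ]
 [  0.541   0.06    0.089 204.   ]
 [  0.535  -0.071   0.09  173.   ]
 [  0.539  -0.006   0.089 180.   ]
 [  0.549   0.192   0.089 202.   ]]
[[  0.664  -0.401   0.105  50.   ]
 [  0.549   0.192   0.089 205.   ]
 [  0.535  -0.072   0.089 175.   ]
 [  0.542   0.06    0.089 202.   ]
 [  0.546   0.126   0.089 205.   ]
 [  0.538  -0.006   0.089 182.   ]]
[[  0.661  -0.403   0.108  51.   ]
 [  0.535  -0.072   0.089 175.   ]
 [  0.539  -0.006   0.089 183.   ]
 [  0.542   0.06    0.089 202.   ]
 [  0.549   0.192   0.089 208.   ]
 [  0.546   0.126   0.089 195.   ]]
[[  0.663  -0.402   0.104  50.   ]
 [  0.539  -0.007   0.088 187.   ]
 [  0.535  -0.072   0.089 167.   ]
 [  0.542   0.06    0.089 205.   ]
 [  0.546   0.126   0.089 213.   ]
 [  0.549   0.192   0.089 204.   ]]
```

View pics/push.png

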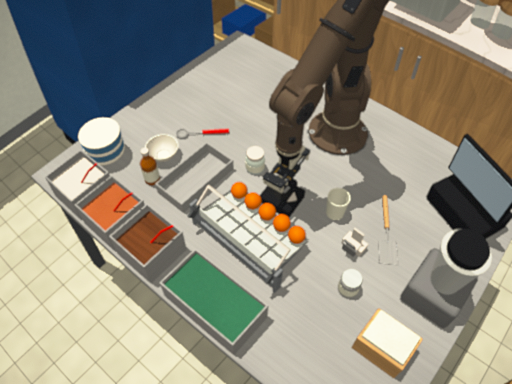

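All five mandarins are at the front lip, around px (240,190) to (297,235). I'll let the stick come back, re-check the clip and fetch it.

```bash
cat >> h.py <<'E'
def cliptop(near=(.43,.343),z0=.075,z1=.12,rad=.09):
    for n in('top','scene'):
        p,d=snap(n);P=cloud(n,d);c=P.reshape(-1,3)
        c=c[(np.hypot(c[:,0]-near[0],c[:,1]-near[1])<rad)]
        for a,b in((z0,z1),(z0-.055,z1)):
            m=c[(c[:,2]>a)&(c[:,2]<b)]
            if len(m)>5: q=cv2.minAreaRect(m[:,:2].astype(np.float32));print(n,len(m),np.round(q[0],4),np.round(q[1],4),round(q[2],1))
E
python3 - <<'E'
from h import *
np.set_printoptions(precision=3,suppress=True)
psi=np.deg2rad(6.6); ey=np.array([-np.sin(psi),np.cos(psi),0]); K=np.array([.4235,.0315,0])
r.servo_line(K-.035*ey+[0,0,.115],.06)
r.servo_line(K-.06*ey+[0,0,.115],.1)
r.servo_line(K-.06*ey+[0,0,.25],.25)
r.set_gripper(.092)
r.move_pose([.4405,.343,.25],down(np.deg2rad(-2)))
s=r.sense();print(s['clock'],s['eef_pos'])
print(mands())
cliptop()
p,d=snap('top');P=cloud('top',d).reshape(-1,3);m=(abs(P[:,0]-.42)<.06)&(abs(P[:,1]-.03)<.06)&(P[:,2]>.12)&(P[:,2]<.16);print('knob',P[m].mean(0),m.sum())
p,d=snap('scene','c.png')
cv2.imwrite('pics/c1.png',cv2.resize(p[150:310,240:400,::-1],None,fx=3.5,fy=3.5,interpolation=cv2.INTER_CUBIC))
E
```

```text
16.1667 [0.441 0.341 0.25 ]
[[  0.661  -0.402   0.106  52.   ]
 [  0.543   0.06    0.089 207.   ]
 [  0.547   0.189   0.09  210.   ]
 [  0.539  -0.006   0.089 183.   ]
 [  0.545   0.126   0.089 201.   ]
 [  0.535  -0.072   0.089 169.   ]]
top 92 [0.441 0.34 ] [0.041 0.058] 88.5
top 527 [0.432 0.342] [0.08  0.078] 85.5
scene 90 [0.441 0.346] [0.041 0.064] 88.2
scene 427 [0.432 0.344] [0.08 0.08] 84.2
knob [0.423 0.03  0.146] 108
```

View pics/c1.png

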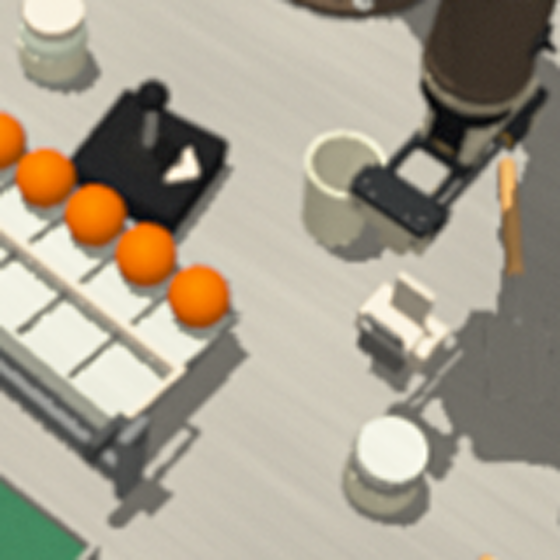

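Stick is upright, the bar is down and the clip hasn't moved. Next I'll grasp it.

```bash
python3 - <<'E'
from h import *
np.set_printoptions(precision=3,suppress=True)
o=down(np.deg2rad(-2.5))
r.move_pose([.4405,.343,.20],o)
print(r.servo_line([.4405,.343,.056],.12,f_stop=8)); s=r.sense();print(s['eef_pos'],s['force'])
r.set_gripper(.03); s=r.sense();print(s['grip_width'],s['gripper_force'],s['force'],s['eef_pos'])
r.servo_line([.4405,.343,.20],.12); s=r.sense();print(s['grip_width'],s['gripper_force'],s['force'],s['eef_pos'],s['clock'])
cliptop((.4405,.343),.10,.19,.06)
p,d=snap('scene','g.png')
cv2.imwrite('pics/g1.png',cv2.resize(p[150:310,270:430,::-1],None,fx=3.5,fy=3.5,interpolation=cv2.INTER_CUBIC))
E
```

```text
False
[0.441 0.343 0.057] [1.197 0.209 0.208]
0.04137549607341866 30.79642865806818 [-19.866  -1.764  33.485] [0.436 0.344 0.057]
0.03546304694613661 29.896059930324554 [ 0.257  0.316 -2.077] [0.44  0.343 0.199] 20.4083
top 389 [0.443 0.328] [0.059 0.077] 87.6
top 389 [0.443 0.328] [0.059 0.077] 87.6
scene 269 [0.452 0.36 ] [0.046 0.094] 53.3
scene 269 [0.452 0.36 ] [0.046 0.094] 53.3
```

View pics/g1.png

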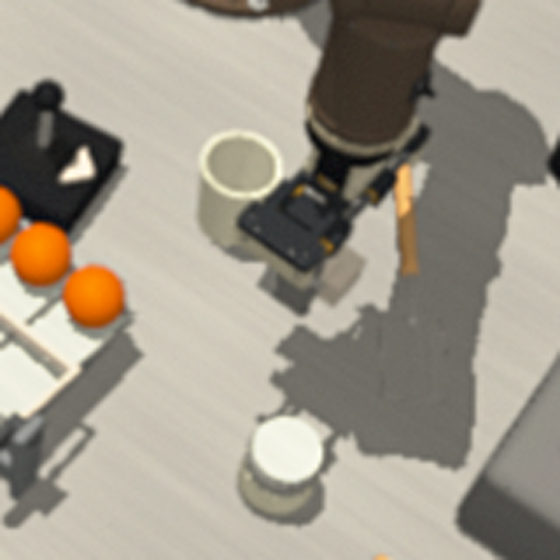

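```bash
python3 - <<'E'
from h import *
np.set_printoptions(precision=4,suppress=True)
o=down(np.deg2rad(-.5))
r.servo_line([.4405,.343,.27],.2)
r.move_pose([.4165,-.272,.27],o)
r.servo_line([.4165,-.272,.17],.15)
s=r.sense();print(s['eef_pos'],s['clock'],s['force'],s['grip_width'])
for n in('top','scene'):
    p,d=snap(n,n+'h.png');P=cloud(n,d);np.save(n+'h.npy',P);Q=P.reshape(-1,3)
    m=(abs(Q[:,0]-.42)<.06)&(abs(Q[:,1]+.272)<.055)&(Q[:,2]>.075)&(Q[:,2]<.185);q=Q[m]
    print(n,len(q),q.min(0),q.max(0))
    b=q[q[:,2]<.16]; 
    for a in np.arange(.09,.18,.01):
        w=q[abs(q[:,2]-a-.005)<.005]
        if len(w): print(round(a,3),len(w),w[:,:2].min(0),w[:,:2].max(0))
cv2.imwrite('pics/h1.png',cv2.resize(p[100:240,140:300,::-1],None,fx=4,fy=4,interpolation=cv2.INTER_CUBIC))
E
```

```text
[ 0.417  -0.2722  0.1706] 24.075 [-0.9002 -0.5953 -1.4228] 0.03548292822576677
top 248 [ 0.3826 -0.274   0.1128] [ 0.4587 -0.234   0.1836]
0.11 6 [ 0.4268 -0.2525] [ 0.4531 -0.2368]
0.12 21 [ 0.3856 -0.2637] [ 0.4587 -0.2341]
0.13 16 [ 0.3859 -0.2603] [ 0.4526 -0.2345]
0.14 119 [ 0.3826 -0.2648] [ 0.4494 -0.234 ]
0.15 77 [ 0.403 -0.274] [ 0.4433 -0.2357]
0.16 2 [ 0.4031 -0.2548] [ 0.4344 -0.2546]
0.17 5 [ 0.406  -0.2693] [ 0.4369 -0.2535]
scene 345 [ 0.3801 -0.308   0.1126] [ 0.4595 -0.2277  0.1835]
0.11 12 [ 0.3898 -0.261 ] [ 0.4524 -0.2319]
0.12 57 [ 0.3817 -0.3005] [ 0.4595 -0.2281]
0.13 51 [ 0.3819 -0.299 ] [ 0.4556 -0.2289]
0.14 93 [ 0.3801 -0.308 ] [ 0.4503 -0.2277]
0.15 77 [ 0.3835 -0.2969] [ 0.448  -0.2289]
0.16 22 [ 0.397  -0.2824] [ 0.4414 -0.2428]
0.17 20 [ 0.4031 -0.2777] [ 0.4442 -0.2492]
```

View pics/h1.png

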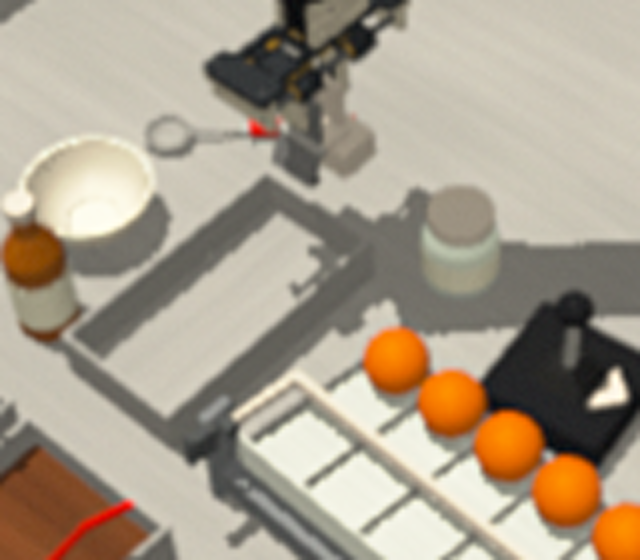

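The clip hangs straight, jaws open, in line with the pan's near wall. Its inner face is at x≈0.425 and the wall's outer face at ≈0.427. Pressing it down now.

```bash
python3 - <<'E'
from h import *
np.set_printoptions(precision=4,suppress=True)
print(r.servo_line([.416,-.272,.105],.1,f_stop=6)); s=r.sense();print(s['eef_pos'],s['force'])
print(r.servo_line([.416,-.272,.070],.03,f_stop=15)); s=r.sense();print(s['eef_pos'],s['force'],s['grip_width'],s['clock'])
E
```

```text
False
[ 0.4163 -0.2723  0.1054] [-0.033  -0.026  -1.2966]
True
[ 0.4156 -0.272   0.0796] [ 0.584  -0.9501  4.8566] 0.035477086930776155 25.7917
```

```bash
python3 - <<'E'
from h import *
np.set_printoptions(precision=4,suppress=True)
e=np.array(r.sense()['eef_pos'])
print(r.servo_line([e[0],e[1],.072],.02,f_stop=22)); s=r.sense();print(s['eef_pos'],s['force'],s['grip_width'],s['clock'])
r.set_gripper(.092); s=r.sense();print(s['eef_pos'],s['force'],s['grip_width'])
e=s['eef_pos']
r.servo_line([e[0],e[1],.2],.2)
r.move_pose([.5,-.08,.25],down(np.deg2rad(-3.1)))
p,d=snap('top','k.png');q,d2=snap('scene','k2.png')
for n,D in(('top',d),('scene',d2)):
    Q=cloud(n,D).reshape(-1,3);m=(abs(Q[:,0]-.42)<.06)&(abs(Q[:,1]+.272)<.06)&(Q[:,2]>.045)&(Q[:,2]<.15);w=Q[m]
    print(n,len(w),w.min(0),w.max(0))
    for a in(.05,.06,.08,.1):
        v=w[abs(w[:,2]-a)<.008]
        if len(v): print(a,v.min(0),v.max(0))
    
cv2.imwrite('pics/k1.png',np.hstack([cv2.resize(a[:,:,::-1],(400,400),interpolation=cv2.INTER_CUBIC) for a in(p[130:260,270:400],q[110:220,150:260])]))
E
```

```text
True
[ 0.4156 -0.272   0.0795] [-1.009   0.7698  8.2254] 0.03529052160492998 26.0
[ 0.415  -0.2717  0.0792] [ 0.1492 -0.793   0.4766] 0.09207271580876204
top 477 [ 0.3814 -0.3315  0.045 ] [ 0.4437 -0.228   0.1208]
0.05 [ 0.3814 -0.3315  0.045 ] [ 0.4429 -0.228   0.058 ]
0.06 [ 0.3823 -0.3315  0.0521] [ 0.4424 -0.2305  0.0678]
0.08 [ 0.3961 -0.2899  0.0721] [ 0.4359 -0.254   0.0877]
0.1 [ 0.3934 -0.292   0.0922] [ 0.4384 -0.2537  0.1077]
scene 116 [ 0.3878 -0.3317  0.0451] [ 0.4613 -0.2177  0.1224]
0.05 [ 0.4211 -0.3317  0.0451] [ 0.4508 -0.2177  0.0578]
0.06 [ 0.4211 -0.3315  0.0521] [ 0.4613 -0.2275  0.0672]
0.08 [ 0.4316 -0.294   0.072 ] [ 0.4394 -0.251   0.0828]
0.1 [ 0.3911 -0.2896  0.1063] [ 0.4392 -0.2839  0.1073]
```

View pics/k1.png

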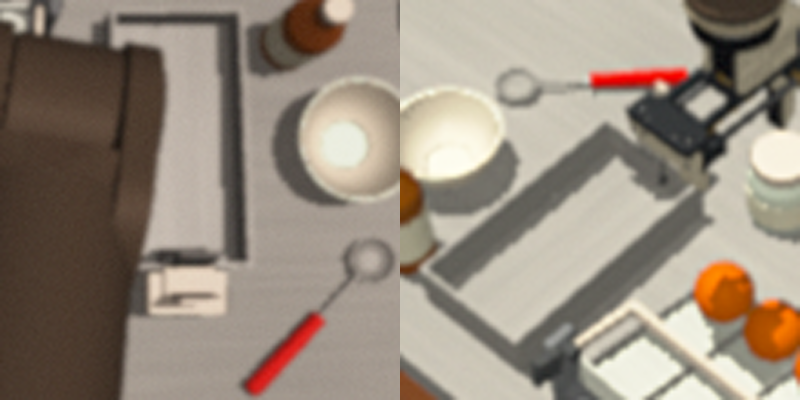

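The clip sits squarely on the middle of the near end wall (right at the bottom of the pan, top-view inset px (187,290)). Now the mandarins, nearest lane first.

```bash
cat >> h.py <<'E'
FY=np.deg2rad(-3.1)
def pick(b,dx=0,z=.071):
    o=down(FY); r.move_pose([b[0]+dx,b[1],.19],o); r.servo_line([b[0]+dx,b[1],z],.15,f_stop=12)
    r.set_gripper(.045); s=r.sense(); e=s['eef_pos']; r.servo_line([e[0],e[1],.19],.2)
    s=r.sense(); ok=.05<s['grip_width']<.065; print('pick',ok,s['grip_width'],e,s['clock']); return ok
def place(x,y,z,yaw=0,w=.068):
    r.move_pose([x,y,.19],down(yaw)); r.servo_line([x,y,z],.15,f_stop=8)
    r.set_gripper(w); r.servo_line([x,y,.19],.25); r.set_gripper(.092); print('placed',r.sense()['clock'])
E
python3 - <<'E'
from h import *
np.set_printoptions(precision=3,suppress=True)
if pick([.5365,-.073]): place(.64,-.298,.032)
print(mands())
if pick([.5405,-.007],.008): place(.64,-.238,.032)
print(mands())
E
```

```text
pick True 0.0588436237260632 [ 0.536 -0.073  0.071] 31.45
placed 35.45
[[  0.662  -0.401   0.105  51.   ]
 [  0.539  -0.006   0.089 192.   ]
 [  0.542   0.059   0.089 202.   ]
 [  0.546   0.127   0.089 210.   ]
 [  0.549   0.192   0.089 203.   ]
 [  0.641  -0.298   0.038 169.   ]]
pick True 0.058815866196166064 [ 0.548 -0.007  0.071] 38.9833
placed 42.9833
[[  0.661  -0.4     0.106  51.   ]
 [  0.548   0.193   0.089 202.   ]
 [  0.545   0.126   0.089 212.   ]
 [  0.542   0.06    0.089 196.   ]
 [  0.641  -0.239   0.038 159.   ]
 [  0.641  -0.299   0.037 141.   ]]
```

```bash
python3 - <<'E'
from h import *
np.set_printoptions(precision=3,suppress=True)
if pick([.5435,.059],.008): place(.556,-.301,.034)
print(mands()[:,:3])
if pick([.547,.125]): place(.556,-.238,.034)
r.move_pose([.55,.19,.25],down(FY))
print(mands()[:,:3])
p,d=snap('top');print(mands('top',cloud('top',d),p)[:,:3])
Q=cloud('top',d).reshape(-1,3);w=Q[(abs(Q[:,0]-.42)<.06)&(abs(Q[:,1]+.272)<.06)&(Q[:,2]>.03)&(Q[:,2]<.15)]
for n in ['ears',(.1,.14)],['label',(.045,.065)]:
    v=w[(w[:,2]>n[1][0])&(w[:,2]<n[1][1])&((w[:,0]<.42) if n[0]=='label' else True)];print(n,len(v),v.min(0),np.median(v,0),v.max(0))
q,_=snap('scene')
cv2.imwrite('pics/m1.png',np.hstack([cv2.resize(a[:,:,::-1],(400,400),interpolation=cv2.INTER_CUBIC) for a in(p[130:260,270:400],q[110:220,150:260])]))
E
```

```text
pick True 0.05874296625079363 [0.551 0.059 0.071] 46.5333
placed 50.8917
[[ 0.663 -0.401  0.104]
 [ 0.546  0.126  0.089]
 [ 0.549  0.193  0.088]
 [ 0.556 -0.302  0.038]
 [ 0.641 -0.3    0.038]
 [ 0.641 -0.238  0.037]]
pick True 0.05887353948719111 [0.547 0.125 0.071] 54.825
placed 59.1917
[[ 0.662 -0.403  0.106]
 [ 0.549  0.192  0.089]
 [ 0.64  -0.237  0.037]
 [ 0.64  -0.299  0.038]
 [ 0.556 -0.302  0.038]
 [ 0.556 -0.237  0.037]]
[[ 0.552  0.189  0.087]
 [ 0.559 -0.241  0.035]
 [ 0.644 -0.299  0.035]
 [ 0.643 -0.239  0.035]
 [ 0.559 -0.303  0.035]]
['ears', (0.1, 0.14)] 74 [ 0.393 -0.292  0.101] [ 0.435 -0.273  0.114] [ 0.444 -0.253  0.123]
['label', (0.045, 0.065)] 241 [ 0.381 -0.311  0.045] [ 0.405 -0.267  0.053] [ 0.42  -0.233  0.065]
```

View pics/m1.png

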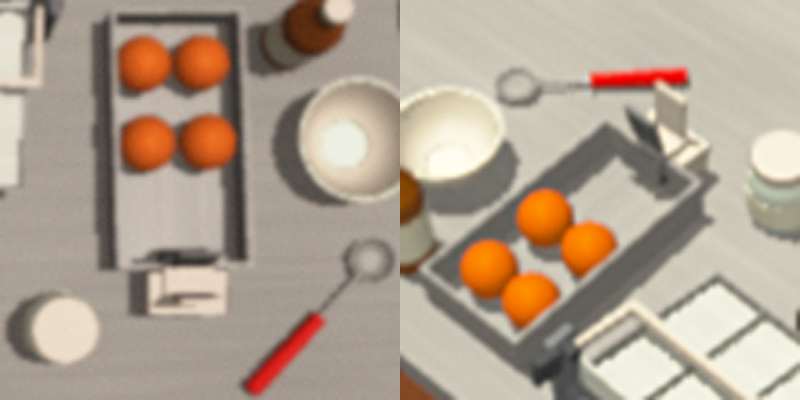

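Four mandarins lie in the pan. The clip is fully down (label top ≈ rim height, ears 51 mm apart), so it's biting. On to the last mandarin.

```bash
python3 - <<'E'
from h import *
np.set_printoptions(precision=3,suppress=True)
ok=pick([.550,.191])
if ok:
    for yaw in(-np.pi/2,np.pi/2):
        try: place(.498,-.271,.05,yaw); break
        except r.IKError as e: print(yaw,e)
    r.servo_line([.498,-.271,.27],.2)
    r.move_pose([.45,.15,.33],down(FY)); r.dwell(.5)
    print(mands()[:,:3],r.sense()['clock'])
    p,d=snap('top');print(mands('top',cloud('top',d),p)[:,:3]); q,_=snap('scene')
    cv2.imwrite('pics/f1.png',np.hstack([cv2.resize(a[:,:,::-1],(400,400),interpolation=cv2.INTER_CUBIC) for a in(p[130:260,270:400],q[100:310,140:350])]))
E
```

```text
pick True 0.05861678449046369 [0.55  0.191 0.071] 63.6
placed 68.1333
[[ 0.664 -0.405  0.106]
 [ 0.641 -0.236  0.037]
 [ 0.552 -0.241  0.039]
 [ 0.556 -0.303  0.037]
 [ 0.641 -0.299  0.037]
 [ 0.5   -0.272  0.037]] 70.8083
[[ 0.643 -0.24   0.036]
 [ 0.502 -0.275  0.035]
 [ 0.645 -0.299  0.035]
 [ 0.559 -0.243  0.036]
 [ 0.559 -0.303  0.035]]
```

View pics/f1.png

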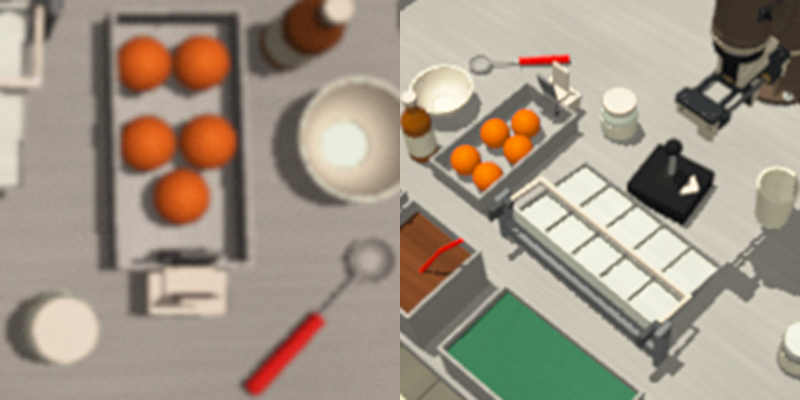

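All five mandarins are in the pan, the clip is on the wall, the stick is upright and the tray is empty.

```bash
python3 -c "
from h import *
print(r.hand_in())"
```

```text
the job is handed in; nothing more can be done
None
```

The job is handed in, at about 71 s on the robot clock: all five mandarins are in the pan, the clip is pushed fully down and biting mid-way along the pan's near end wall, the joystick is upright, and no contact with the other items showed.

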